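# Free the marked tags: lift the hold-down bar out of the marking jig

### The job

The row of tags with black bar marks has been through the laser, so take its hold-down bar off: grip the bar with the blue handle, lift it straight up and level, a full hand's breadth, so that both ends leave their red U brackets together. Then set it down gently, handle up and lying flat, inside the green tray and let go; leave the bar with the yellow handle where it is.

Things in the scene. Friction and masses are not known exactly. Their poses are not given: they have to be found in the camera images.
- blue_bar_grip (a point): Centre of the blue plastic handle (70 x 26 x 40 mm, long side along x) on the middle of the hold-down bar to be removed. The bar is a loose steel bar 260 mm long (x), 16 mm wide (y), 16 mm high, 0.25 to 0.5 kg, balanced. This point lies 36 mm above the bar's underside and 20 mm below the handle's top; z is up. It starts in the brackets of the marked jig.
- marked_jig: Fixed black jig plate 280 x 120 x 20 mm (x long, as the bar) with three white tags with black bar marks; origin: centre of underside, on the table. Red U brackets at x = -105 and +105 mm, 12 mm thick, 46 mm wide (y), open on top: slot 22 mm wide, floor 26 mm, wall tops 50 mm above the table; the bar lies free in them. An equal jig with blank tags holds the yellow-handled bar.
- tray_in (a point): Centre of the inner floor of the fixed green open tray, 5 mm above the table. Tray 330 mm (x) x 140 mm (y) x 30 mm high outside, walls 5 mm, inside 320 x 130 mm: the bar fits lengthwise along x.
- yellow_bar_grip (a point): Centre of the yellow handle of the other hold-down bar, equal in shape to the blue one, lying in the jig with the blank tags. To be left alone.

How it is judged:
On the way:
1. the blue-handled bar has been lifted at least 45 mm straight up above its jig (within 50 mm sideways of the jig's centre) and level to 10 degrees, both ends clear of the brackets (z of blue_bar_grip in the frame of marked_jig above 0.107 m and horizontal distance between blue_bar_grip and marked_jig below 0.05 m and angle between blue_bar_grip's own z axis and vertical below 0.175 rad), for 0.1 s.
At the end, for the whole second after the job is handed in: The blue-handled bar lies at rest and flat on the tray's inner floor (handle up, tilt under 10 degrees, handle's centre 26 to 46 mm above that floor, within 50 mm of the tray's centre along x and 60 mm along y); the yellow-handled bar is within 15 mm of where it started (x of blue_bar_grip in the frame of tray_in between -0.05 and 0.05 m and y of blue_bar_grip in the frame of tray_in between -0.06 and 0.06 m and z of blue_bar_grip in the frame of tray_in between 0.026 and 0.046 m and angle between blue_bar_grip's own z axis and vertical below 0.175 rad and linear speed of blue_bar below 0.02 m/s and distance of yellow_bar_grip from where it was at the start of the episode below 0.015 m); the robot touches nothing.
It fails at once if the blue-handled bar is dropped or thrown into the tray: faster than 0.6 m/s within 35 mm of resting height over the tray (horizontal distance between blue_bar_grip and tray_in below 0.1 m and z of blue_bar_grip in the frame of tray_in below 0.071 m and linear speed of blue_bar above 0.6 m/s).
It fails at once if the yellow-handled bar is moved by more than 15 mm (distance of yellow_bar_grip from where it was at the start of the episode above 0.015 m).
It also fails if it takes over 38 s, if anything falls off the work surface, if the arm or the gripper's body presses on something with over 40 N, if the wrist force passes 120 N, or if a joint passes its speed limit or range.

### The arm

A 6-joint arm with a two-finger parallel gripper is mounted at the origin on the work surface. World frame = base frame: x ahead of the robot, y to its left, z up, the work surface at z = 0. Lengths are in m, angles in rad, forces in N, time in s.
With the tool pointing down it reaches from about 0.3 to 0.85 m from the base axis. Payload 4.2 kg.
Tool frame: the origin (TCP) lies at the very end of the fingers, on their centre line; the grasp point (between the pads) lies 19 mm behind it; y points along the fingers, z is the direction in which the jaws open and shut, and the axes are right-handed (so a half turn about y gives the same grasp; the last joint's range is limited). The gripper opens to 91 mm and grips with 3 to 60 N. Pads are 32 mm wide; open, the fingers measure 118 mm over their backs; the gripper's body (76 mm by 178 mm) begins 60 mm behind the grasp point.
Start: joints at [1.311, 0.32, 1.565, -0, 1.257, -0.02], TCP at [0.137, 0.559, 0.175] pointing down, gripper open.
Joint ranges: [-3.11, 3.11], [-0.84, 2.01], [0.21, 2.61], [-1.34, 4.49], [0.05, 2.63], [-2.56, 2.56]. Speed limits (rad/s): [2.57, 2.57, 3.14, 3.14, 3.14, 3.14].

### API

Orientations are given as a unit quaternion [x, y, z, w].
In Python, from bench import robot, eoat, solver, eyes, spot_in, masks_of, pinpoint, telemetry gives the robot as it stands. The module is installed in compiled form; this text tells all that it offers. Calls block until the motion is done:
- robot.move_to(position, orientation): joint-space move of the TCP to a pose.
- robot.line_to(position, max_speed=0.15, ori=None): straight line of the TCP; ori=None keeps the orientation; max_speed is the mean speed in m/s.
- robot.move_j(angles): joint-space move.
- eoat.set_gripper(opening, strength=None): opening from 0.0 (shut) to 1.0 (fully open); strength is the grip in N (None keeps the last); returns when the fingers have stopped.
- robot.dwell(seconds).
- solver.solve_ik(position, orientation): joint angles nearest the present ones, or None.
- eyes.grab_frame(name): name is "side" or "top"; returns the picture (384x512x3 uint8, red, green, blue); there is no depth.
- eyes.camera_model(name): a dict with "mtx" (3x3 intrinsics, pixels), "R" (3x3) and "t" (3): a world point X has camera coordinates R X + t. Camera axes: x right, y down, z forward; pixel columns grow to the right and rows downward; lengths in m; the calibration is good to about 2 mm. A picture is of the moment at which its call begins. camera_model takes no time and is no camera call.
A pose or a line that the arm cannot do raises robot.PlanningError and nothing moves.
- robot.finish_job(): hands the job in, once; it reports no verdict.
Trained networks look in the newest picture that a camera, given by its name, has taken for a name from the list of things; names that differ only in an ending like _2 or _b are one class to them, and where a whole thing is asked for, a point or a joint stands for the part that bears it (a point fixed in the world has none). Each returns a list of dicts, best first, with "confidence" (0 to 1); they miss things now and then, are a little off and sometimes report something else, mostly with a low value. They report only what shows in the picture. A call takes as long as a camera call.
- spot_in(target, camera): "extent" ([left, top, width, height] in pixels, round what is visible of it).
- masks_of(target, camera): "pixels" (384x512 bool, what is visible of it) and "extent" ([left, top, width, height] in pixels, round what is visible of it).
- pinpoint(target, camera): "point" ([row, column] in pixels: a listed point, or the origin of a listed thing).
Readings, each from a call of its own:
- telemetry.current_t(): time.
- telemetry.current_joint_pos(): joint angles.
- telemetry.current_qvel(): joint speeds.
- telemetry.current_joint_torque(): joint torques, N m.
- telemetry.current_position(): TCP position.
- telemetry.current_tcp_rot(): TCP orientation.
- telemetry.current_wrist_force(): force on the tool from outside, world axes, zero at the start.
- telemetry.current_torque(): the same for the moment, N m.
- telemetry.current_opening(): opening from 0.0 (shut) to 1.0 (fully open).
Only numpy, scipy, OpenCV 4.12 (cv2) and the standard library are available. Lean on these libraries where they do the work, as an engineer would, in place of code of your own. Each camera call takes 0.05 s, during which the arm holds its last target. There are 200 camera calls.

## Working session

There is one attempt and no reset: what is moved stays moved. The work goes in short steps, each a Python script; the robot and the scene stay as the last script left them, time stands still between calls to the robot, and variables do not carry over. Pictures are saved under pics/ and viewed, about 8 in all and at most 12, crops included, and the job is handed in when it is done.

```bash
mkdir -p pics; cat > h.py <<'E'
import numpy as np, cv2
from bench import robot, eoat, solver, eyes, spot_in, masks_of, pinpoint, telemetry
def snap(n,f):
    im=eyes.grab_frame(n); cv2.imwrite(f'pics/{f}.png',im[:,:,::-1]); return im
def onplane(n,rc,z):
    c=eyes.camera_model(n); d=c['R'].T@np.linalg.inv(c['mtx'])@[rc[1],rc[0],1.]; o=-c['R'].T@c['t']
    return o+d*(z-o[2])/d[2]
def tri(obs):
    A=[];b=[]
    for n,rc in obs:
        c=eyes.camera_model(n); d=c['R'].T@np.linalg.inv(c['mtx'])@[rc[1],rc[0],1.]; d/=np.linalg.norm(d); o=-c['R'].T@c['t']
        P=np.eye(3)-np.outer(d,d); A.append(P); b.append(P@o)
    A=np.vstack(A);b=np.hstack(b); x=np.linalg.lstsq(A,b,rcond=None)[0]; return x,np.linalg.norm(A@x-b)
E
python3 - <<'E'
from h import *
a=snap('top','t0');b=snap('side','s0')
for t in ['blue_bar_grip','marked_jig','tray_in','yellow_bar_grip']:
    r={}
    for n in ['top','side']:
        L=pinpoint(t,n); r[n]=L
        print(t,n,[(np.round(d['point'],1).tolist(),round(d['confidence'],2)) for d in L])
    if r['top'] and r['side']: print(tri([(n,r[n][0]['point']) for n in r]))
print(telemetry.current_tcp_rot(),telemetry.current_t())
E
```

```text
blue_bar_grip top [([206.2, 145.7], 0.72)]
blue_bar_grip side [([299.2, 193.5], 0.89)]
(array([0.51467176, 0.28271606, 0.07271821]), np.float64(0.005063527982485588))
marked_jig top [([210.2, 157.2], 0.6)]
marked_jig side [([315.7, 198.8], 0.85)]
(array([0.51503789, 0.27448703, 0.00171683]), np.float64(0.0005920172002497722))
tray_in top [([175.2, 377.2], 0.85)]
tray_in side [([151.0, 297.7], 0.93)]
(array([ 0.60034011, -0.28275991, -0.00216926]), np.float64(0.007551587824582993))
yellow_bar_grip top [([207.8, 259.1], 0.84)]
yellow_bar_grip side [([205.9, 267.8], 0.96)]
(array([0.51586587, 0.01916465, 0.0731145 ]), np.float64(0.010297414007065046))
[ 0.70203148 -0.08457515  0.08459886 -0.70202698] 0.5
```

View pics/t0.png

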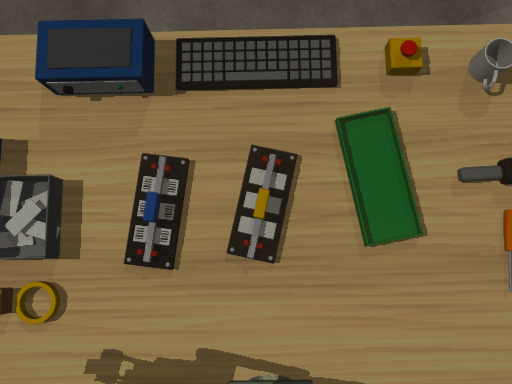

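View pics/s0.png

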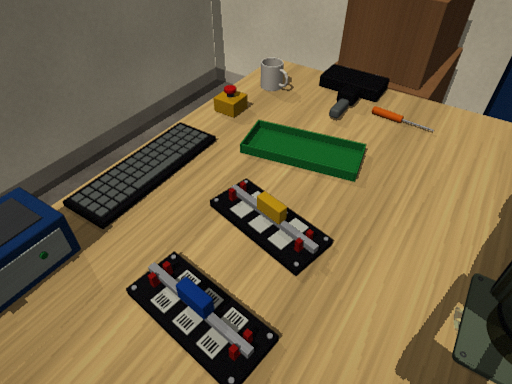

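Top view: the blue-handled bar is at (col 152, row 206) on the bar-marked jig, the yellow one is at (261, 204) on the blank jig, and the tray is at (379, 177). The side view agrees, with blue on the marked jig at (195, 297). Next I need the yaw angles and refined centres.

```bash
cat >> h.py <<'E'
def rect(n,mask,z):
    v,u=np.nonzero(mask)
    P=np.array([onplane(n,(a,b),z)[:2] for a,b in zip(v,u)],np.float32)
    (c,s,a)=cv2.minAreaRect(P*1000)
    if s[0]<s[1]: a-=90
    m=P.mean(0); w,V=np.linalg.eigh(np.cov((P-m).T)); e=V[:,1]*np.sign(V[0,1])
    return np.round(c,1),np.round(s,1),round((a+90)%180-90,2),'pca',m.round(4),round(np.degrees(np.arctan2(e[1],e[0])),2)
E
python3 - <<'E'
from h import *
im={n:eyes.grab_frame(n) for n in('top','side')}
for t,z in [('blue_bar_grip',.042),('marked_jig',.02),('tray_in',.03),('yellow_bar_grip',.042)]:
    for n in im:
        for d in masks_of(t,n)[:2]: print(t,n,round(d['confidence'],2),d['extent'],*rect(n,d['pixels'],z))
hs={n:cv2.cvtColor(im[n],cv2.COLOR_RGB2HSV) for n in im}
def comp(n,lo,hi,near):
    m=cv2.inRange(hs[n],lo,hi); k,l,s,c=cv2.connectedComponentsWithStats(m)
    i=1+np.argmin(np.hypot(*(c[1:]-near).T)+1e3*(s[1:,4]<60)); return l==i,c[i],s[i]
for n,near in (('top',(152,206)),('side',(195,297))):
    m,c,s=comp(n,(105,120,40),(130,255,255),near); print('blue',n,c,s,*rect(n,m,.082 if n=='top' else .062))
for n,near in (('top',(379,177)),('side',(303,150))):
    m,c,s=comp(n,(50,120,20),(75,255,255),near); print('green',n,c,s,*rect(n,m,.03 ))
for rc in [pinpoint(t,'top')[0]['point'] for t in('blue_bar_grip',)]: print(onplane('top',rc,.062))
print('jig',onplane('top',pinpoint('marked_jig','top')[0]['point'],0),'tray',onplane('top',pinpoint('tray_in','top')[0]['point'],.005),onplane('side',pinpoint('tray_in','side')[0]['point'],.005),onplane('side',pinpoint('blue_bar_grip','side')[0]['point'],.062))
E
```

```text
blue_bar_grip top 0.93 [143.5, 154.8, 22.4, 108.4] [518.5 278. ] [ 38.1 259.3] -9.12 pca [0.5172 0.2744] -7.83
blue_bar_grip side 0.92 [149.9, 261.5, 104.2, 95.4] [513.7 265.8] [ 39.  263.1] -7.88 pca [0.5081 0.2717] -9.27Traceback (most recent call last):
  File "<stdin>", line 5, in <module>
  File "h.py", line 16, in rect
    P=np.array([onplane(n,(a,b),z)[:2] for a,b in zip(v,u)],np.float32)
                ~~~~~~~^^^^^^^^^^^
  File "h.py", line 6, in onplane
    c=eyes.camera_model(n); d=c['R'].T@np.linalg.inv(c['mtx'])@[rc[1],rc[0],1.]; o=-c['R'].T@c['t']
ValueError: time passes only in moves, steps and waits
```

```bash
sed -i 's/eyes.camera_model(n)/CAM[n]/g' h.py; sed -i "2a CAM={n:eyes.camera_model(n) for n in ('top','side')}" h.py
cat > m.py <<'E'
from h import *
im={n:eyes.grab_frame(n) for n in('top','side')}
M={}
for t,z in [('blue_bar_grip',.042),('marked_jig',.02),('tray_in',.03),('yellow_bar_grip',.042)]:
    for n in im:
        for d in masks_of(t,n)[:1]: print(t,n,round(d['confidence'],2),*rect(n,d['pixels'],z))
hs={n:cv2.cvtColor(im[n],cv2.COLOR_RGB2HSV) for n in im}
def comp(n,lo,hi,near):
    m=cv2.inRange(hs[n],lo,hi); k,l,s,c=cv2.connectedComponentsWithStats(m)
    i=1+np.argmin(np.hypot(*(c[1:]-near).T)+1e3*(s[1:,4]<60)); return l==i,c[i],s[i]
for n,near in (('top',(152,206)),('side',(195,297))):
    m,c,s=comp(n,(105,120,40),(130,255,255),near); print('blue',n,c,s,*rect(n,m,.082 if n=='top' else .062))
for n,near in (('top',(379,177)),('side',(303,150))):
    m,c,s=comp(n,(50,120,20),(75,255,255),near); print('green',n,c,s,*rect(n,m,.03 ))
for t,z in (('blue_bar_grip',.062),('marked_jig',0),('tray_in',.005),('yellow_bar_grip',.062)):
    for n in im:
        for d in pinpoint(t,n)[:1]: print(t,n,onplane(n,d['point'],z).round(4))
E
python3 m.py
```

```text
blue_bar_grip top 0.93 [518.6 278.6] [ 36.1 259.6] -8.04 pca [0.5179 0.2744] -7.71
blue_bar_grip side 0.56 [513.9 265.8] [ 39.1 263.6] -8.12 pca [0.5083 0.2718] -9.27
marked_jig top 0.77 [513.8 271.4] [126.1 280.9] -8.33 pca [0.5104 0.2698] -8.55
marked_jig side 0.89 [512.5 275.2] [124.2 286.8] -7.66 pca [0.4964 0.2834] -6.02
tray_in top 0.76 [ 590.7 -276.5] [329.8 147. ] 10.64 pca [ 0.5875 -0.2771] 10.78
tray_in side 0.59 [ 587.8 -266.3] [331.7 178.1] 9.92 pca [ 0.5781 -0.2621] 9.87
yellow_bar_grip top 0.95 [520.2  12. ] [ 30.6 258.3] -12.65 pca [0.5187 0.0124] -13.4
yellow_bar_grip side 0.85 [514.8  -1. ] [ 60.6 265.4] -13.35 pca [0.5135 0.0081] -16.62
blue top [150.53977273 206.98295455] [143 192  16  30 352] [515.9 268.6] [32.4 68.7] -6.93 pca [0.5148 0.2706] -3.52
blue side [194.59906213 297.05744431] [176 277  38  42 853] [519.3 272.4] [37.6 88.2] -7.32 pca [0.5178 0.2727] -13.39
green top [378.22095672 177.32346241] [ 336  107   87  139 7463] [ 590.9 -277.2] [328.  143.3] 10.68 pca [ 0.5853 -0.2785] 10.65
green side [304.09498498 149.42061474] [ 240  120  126   62 4327] [ 587.1 -262.5] [328.9 172. ] 10.75 pca [ 0.5786 -0.2589] 10.18
blue_bar_grip top [0.5157 0.2745 0.062 ]
blue_bar_grip side [0.5151 0.2689 0.062 ]
marked_jig top [0.5179 0.2757 0.    ]
marked_jig side [0.5185 0.2734 0.    ]
tray_in top [ 0.591  -0.2796  0.005 ]
tray_in side [ 0.5943 -0.2675  0.005 ]
yellow_bar_grip top [0.5151 0.012  0.062 ]
yellow_bar_grip side [0.517  0.0162 0.062 ]
```

Estimates: blue handle at (0.516, 0.272) with yaw -8°, tray at (0.591, -0.277) with yaw +10.7°. The sources agree to a few mm. Next I approach, then check where the fingers sit before going down.

```bash
cat >> h.py <<'E'
from scipy.spatial.transform import Rotation as Ro
def ori(deg,flip=1):
    a=np.radians(deg); z=flip*np.array([-np.sin(a),np.cos(a),0]); y=np.array([0,0,-1.])
    return Ro.from_matrix(np.column_stack([np.cross(y,z),y,z])).as_quat()
B=np.array([.516,.272]); BY=-8.; T=np.array([.591,-.277]); TY=10.7
E
python3 - <<'E'
from h import *
for f in (1,-1):
    for p,y in ((B,BY),(T,TY)):
        for z in (.2,.03): print(f,z,np.round(q,2) if (q:=solver.solve_ik([*p,z],ori(y,f))) is not None else None)
f=min((1,-1),key=lambda f:abs(solver.solve_ik([*B,.2],ori(BY,f))[5]) if solver.solve_ik([*B,.2],ori(BY,f)) is not None else 9)
print('flip',f)
robot.move_to([*B,.2],ori(BY,f)); robot.line_to([*B,.115])
a=snap('top','t1'); b=snap('side','s1')
cv2.imwrite('pics/c1.png',cv2.resize(np.hstack([a[120:300,80:260],b[180:360,110:290]])[:,:,::-1],None,fx=2.2,fy=2.2))
print(telemetry.current_position(),telemetry.current_wrist_force(),telemetry.current_opening(),telemetry.current_t())
E
```

```text
1 0.2 [ 0.47  0.32  1.5  -0.    1.32 -0.97]
1 0.03 [ 0.47  0.46  1.74 -0.    0.94 -0.97]
1 0.2 [-0.46  0.43  1.33 -0.    1.38 -2.21]
1 0.03 [-0.46  0.55  1.57 -0.    1.02 -2.21]
-1 0.2 [0.47 0.32 1.5  0.   1.32 2.18]
-1 0.03 [ 0.47  0.46  1.74 -0.    0.94  2.18]
-1 0.2 [-0.46  0.43  1.33 -0.    1.38  0.93]
-1 0.03 [-0.46  0.55  1.57 -0.    1.02  0.93]
flip 1
[0.51684166 0.27263505 0.11636494] [0.10484701 0.31647631 0.03408176] 0.9958148064874713 4.2
```

View pics/c1.png

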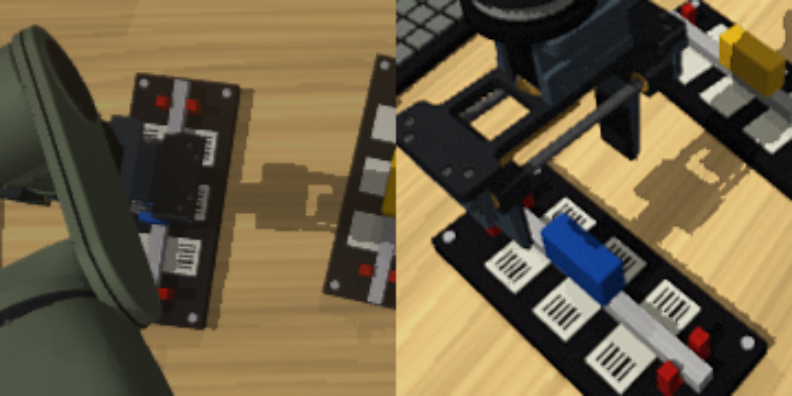

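The crop shows the open fingers either side of the blue handle, above it, with tips near crop (525, 245) and (635, 157). Their midpoint is over the handle at (583, 260), and the jaw axis is across the bar. Now I go down, grip softly first, and lift.

```bash
python3 - <<'E'
from h import *
robot.line_to([*B,.047],max_speed=.06)
print(telemetry.current_position(),telemetry.current_wrist_force())
eoat.set_gripper(.1,strength=12); robot.dwell(.2)
print('op',telemetry.current_opening(),telemetry.current_wrist_force(),telemetry.current_torque())
eoat.set_gripper(.1,strength=45); robot.dwell(.2)
print('op',telemetry.current_opening(),telemetry.current_wrist_force(),telemetry.current_torque())
robot.line_to([*B,.09],max_speed=.06)
print(telemetry.current_wrist_force())
robot.line_to([*B,.16],max_speed=.1); robot.dwell(.3)
print(telemetry.current_position(),telemetry.current_wrist_force(),telemetry.current_torque(),telemetry.current_opening(),telemetry.current_t())
a=snap('top','t2'); b=snap('side','s2')
for t in('blue_bar_grip','yellow_bar_grip'):
    o=[(n,L[0]['point']) for n in('top','side') if (L:=pinpoint(t,n))]
    print(t,[k[0] for k in o], tri(o) if len(o)==2 else [onplane(n,p,.175) for n,p in o])
E
```

```text
[0.51634901 0.27218571 0.0474534 ] [0.00685361 0.28845439 0.59200981]
op 0.09827681039868777 [-0.56125538  0.90931993 -1.25746559] [-0.01606455  0.00398681 -0.00815334]
op 0.10032476435071848 [-0.29774231  0.59423445 -0.70453976] [-0.02390974 -0.06355196 -0.04222383]
[0.31907144 0.05409248 0.3473865 ]
[0.51577615 0.27189883 0.15950634] [-0.52596215  0.22200171  0.08888224] [ 0.0187131  -0.01021839 -0.0338738 ] 0.10039761932977945 9.4
blue_bar_grip ['top', 'side'] (array([0.51743322, 0.27227775, 0.04983718]), np.float64(0.004395137548316422))
yellow_bar_grip ['top', 'side'] (array([0.51961147, 0.01331371, 0.06418489]), np.float64(0.012576249756888947))
```

View pics/s2.png

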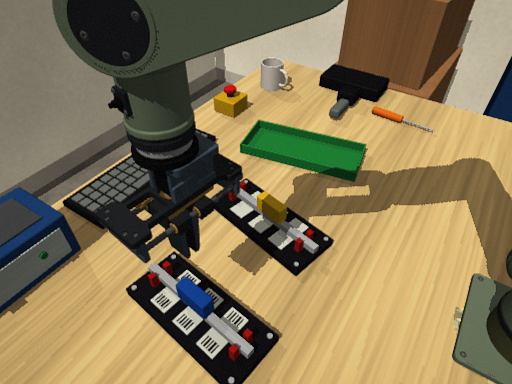

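The bar is still in the jig: blue handle at (195, 297), opening 0.10, no weight on the wrist. The grasp missed. I'll compare the fingers' real place with the reported TCP.

```bash
cat >> h.py <<'E'
def proj(n,X):
    c=CAM[n]; p=c['mtx']@(c['R']@np.asarray(X,float)+c['t']); return p[:2]/p[2]
E
python3 - <<'E'
from h import *
p=np.array(telemetry.current_position()); R=Ro.from_quat(telemetry.current_tcp_rot()).as_matrix(); print(R.round(3),p)
def mark(f,P,n,col=(0,255,255)):
    u=proj(n,P); print(n,u); return u
im=cv2.imread('pics/s2.png'); im1=cv2.imread('pics/s1.png')
out=[]
for img,tcp in ((im,p),(im1,np.array([.5168,.2726,.1164]))):
    img=cv2.resize(img,None,fx=4,fy=4,interpolation=cv2.INTER_CUBIC)
    for P,c in ((tcp,(0,255,255)),(tcp+.0455*R[:,2],(255,0,255)),(tcp-.0455*R[:,2],(255,255,0)),([*B,.062],(0,255,0)),([*B,.082],(0,165,255))):
        u=proj('side',P)*4+2; cv2.drawMarker(img,tuple(int(x) for x in u),c,cv2.MARKER_CROSS,20,2)
    u=(proj('side',[*B,.1])*4).astype(int); out.append(img[u[1]-340:u[1]+240,u[0]-200:u[0]+200])
cv2.imwrite('pics/c2.png',np.hstack(out))
print(telemetry.current_opening())
E
```

```text
[[ 0.99  -0.     0.139]
 [-0.139 -0.     0.99 ]
 [-0.    -1.    -0.   ]] [0.51597856 0.27200223 0.15994721]
0.09986092719019687
```

View pics/c2.png

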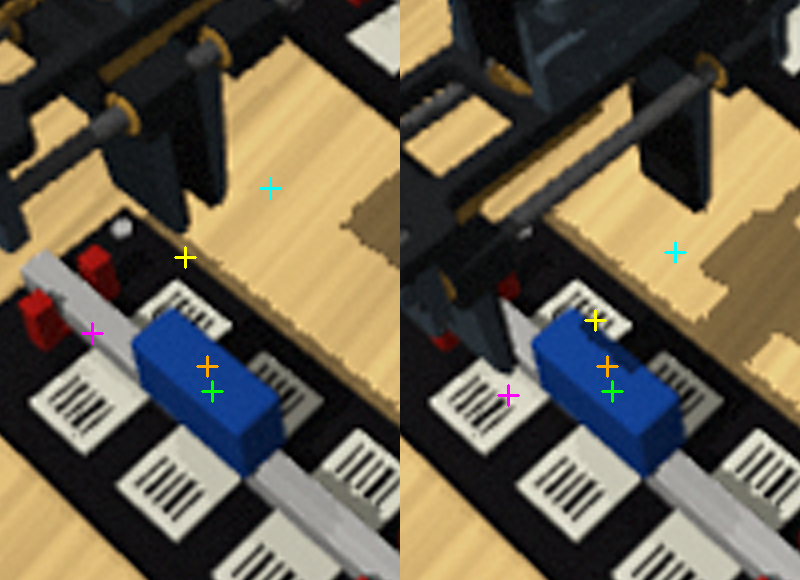

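The handle markers fit, so vision is good. The real fingertips, though, sit well above the projected TCP (yellow cross), by about 25-40 mm if the offset is vertical. I'll overlay predicted finger-bottom outlines for several offsets in both views to work out its direction.

```bash
python3 - <<'E'
from h import *
p=np.array([.5159,.272,.1597]); R=Ro.from_quat(telemetry.current_tcp_rot()).as_matrix()
X,Z=R[:,0],R[:,2]
def poly(img,n,c,pts,col,s,o):
    q=[((proj(n,c+x*X+z*Z)+.5)*s-o) for x,z in pts]; cv2.polylines(img,[np.int32(q)],True,col,1)
def fing(w): return [[(a*.016,sg*(w+b)) for a,b in((-1,0),(1,0),(1,.0135),(-1,.0135))] for sg in(1,-1)]
def view(f,n,c,half,s,opens,pos):
    u=proj(n,pos); img=cv2.imread(f)
    x0,y0=int(u[0]-half),int(u[1]-half-10); img=cv2.resize(img[y0:y0+2*half,x0:x0+2*half],None,fx=s,fy=s,interpolation=cv2.INTER_CUBIC)
    o=np.array([x0,y0])*s
    for d,col in ((0,(0,255,255)),(.04,(255,0,255))):
        for P in fing(opens): poly(img,n,pos+[0,0,d],P,col,s,o)
    if n=='top':
        for d in (.08,.14): poly(img,n,pos+[0,0,d],[(a*.038,b*.089) for a,b in((-1,-1),(1,-1),(1,1),(-1,1))],(0,255,0) if d<.1 else (255,255,0),s,o)
    return img
a=view('pics/s2.png','side',0,40,5,.0046,p); b=view('pics/s1.png','side',0,40,5,.0455,np.array([.5168,.2726,.1164]))
c=view('pics/t2.png','top',0,50,4,.0046,p)
cv2.imwrite('pics/c3.png',cv2.copyMakeBorder(np.vstack([np.hstack([a,b]),]),0,0,0,0,0)); cv2.imwrite('pics/c4.png',c)
cv2.imwrite('pics/c5.png',np.hstack([cv2.resize(k,(400,400)) for k in (b,c)]) )
cv2.imwrite('pics/c6.png',np.hstack([a[:400,:400], c]))
E
python3 -c "
import cv2,numpy as np
a=cv2.imread('pics/c3.png');c=cv2.imread('pics/c4.png')
print(a.shape,c.shape);cv2.imwrite('pics/c7.png',np.hstack([cv2.resize(a[:, :400],(400,400)),c]))"
```

```text
(400, 800, 3) (400, 400, 3)
```

View pics/c7.png

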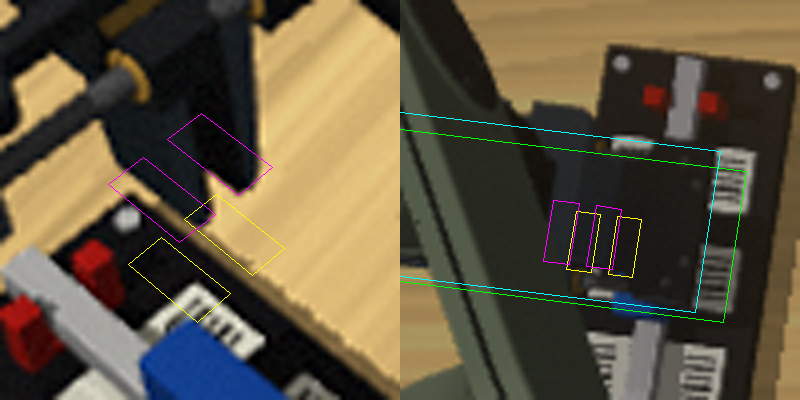

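In the side view the magenta outlines (reported TCP + 40 mm) fall nearly on the real tips at (205, 228) and (243, 193). In the top view the gripper body sits about where predicted, so the offset is mainly vertical. The tips are about 37-40 mm higher than reported, which also explains the miss above the handle. I'll go down in guarded steps, close softly and check.

```bash
python3 - <<'E'
from h import *
eoat.set_gripper(1.0,strength=10)
f0=np.array(telemetry.current_wrist_force()); robot.line_to([*B,.05],max_speed=.12)
ok=True
for z in (.04,.031,.022,.013):
    robot.line_to([*B,z],max_speed=.06); f=np.array(telemetry.current_wrist_force())-f0; print(z,f.round(2))
    if np.linalg.norm(f)>5: ok=False; print('contact'); break
if ok:
    eoat.set_gripper(.1,strength=8); robot.dwell(.2)
    print('op',telemetry.current_opening(),telemetry.current_wrist_force(),telemetry.current_torque())
b=snap('side','s3'); print(telemetry.current_position(),telemetry.current_t())
u=proj('side',[*B,.07]).astype(int)
cv2.imwrite('pics/c8.png',cv2.resize(b[u[1]-60:u[1]+60,u[0]-70:u[0]+70,::-1],None,fx=5,fy=5,interpolation=cv2.INTER_CUBIC))
E
```

```text
0.04 [-0.39  0.92  0.85]
0.031 [0.48 1.58 0.72]
0.022 [ 0.69  1.19 -0.02]
0.013 [0.39 2.21 0.57]
op 0.28284537379613267 [-0.03936305  2.64206484  0.45096033] [ 0.35739456 -0.01553393 -0.05483283]
[0.51620535 0.27232991 0.01310952] 14.525
```

View pics/c8.png

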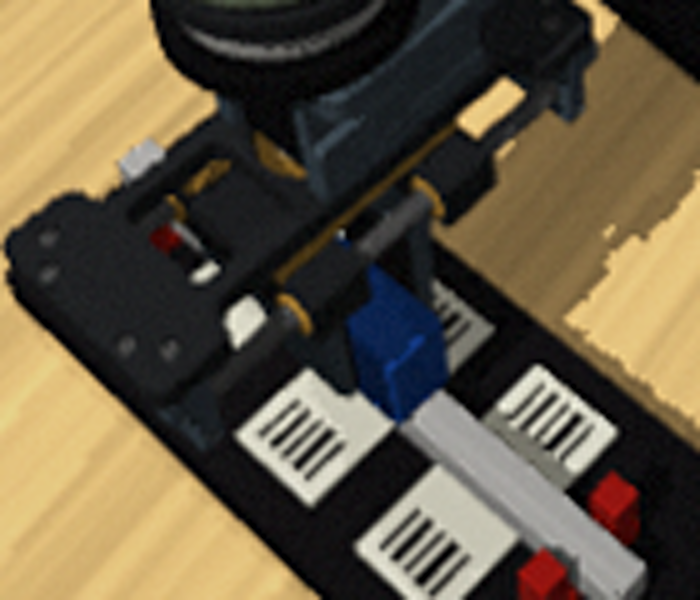

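Opening is 0.283, which is 25.7 mm, so the 26 mm handle is now between the pads. The crop shows the near finger against the handle, about centred (tip at crop (345, 385), handle end at (400, 415)). I tighten, lift slowly and check.

```bash
python3 - <<'E'
from h import *
f0=np.array(telemetry.current_wrist_force())
eoat.set_gripper(.1,strength=45); robot.dwell(.2)
robot.line_to([*B,.05],max_speed=.06); print('f',np.array(telemetry.current_wrist_force())-f0,telemetry.current_torque())
robot.line_to([*B,.135],max_speed=.1); robot.dwell(.3)
print(telemetry.current_position(),np.array(telemetry.current_wrist_force())-f0,telemetry.current_torque(),telemetry.current_opening())
snap('side','s4'); snap('top','t4')
for t in('blue_bar_grip','yellow_bar_grip'):
    o=[(n,L[0]['point']) for n in('top','side') if (L:=pinpoint(t,n))]
    print(t,[k[0] for k in o], tri(o) if len(o)==2 else [onplane(n,p,.18) for n,p in o])
print(telemetry.current_t())
E
```

```text
f [ 0.02866907 -2.83308993 -4.14283779] [0.03546669 0.02167333 0.01774879]
[0.51580305 0.27192496 0.13453595] [ 0.08275832 -2.11788231 -4.87371039] [-0.01016537  0.03843616  0.05182248] 0.28032042096027227
blue_bar_grip [] []
yellow_bar_grip ['top', 'side'] (array([0.5162711 , 0.01360634, 0.06708345]), np.float64(0.009689330861787032))
17.3083
```

View pics/s4.png

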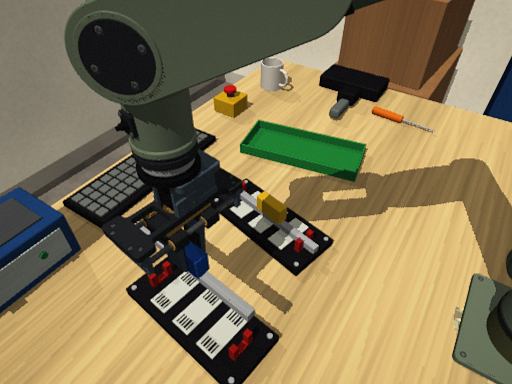

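The bar is lifted 122 mm, level (about 4.8 N on the wrist, near-zero moment), and both ends are clear. The handle shows at (195, 262), above the empty red brackets. Yellow hasn't moved. Next I carry it over the tray and check before lowering.

```bash
python3 - <<'E'
from h import *
robot.move_to([*T,.135],ori(TY,1)); print(telemetry.current_t())
robot.line_to([*T,.04],max_speed=.12); robot.dwell(.2)
print(telemetry.current_position(),telemetry.current_wrist_force(),telemetry.current_torque(),telemetry.current_opening(),telemetry.current_t())
a=snap('top','t5'); b=snap('side','s5')
cv2.imwrite('pics/c9.png',cv2.resize(np.hstack([a[80:280,300:460],b[40:240,220:380]])[:,:,::-1],None,fx=2.5,fy=2.5))
E
```

```text
19.3083
[ 0.59153878 -0.27727381  0.0409549 ] [ 0.25993188 -0.472179   -3.52672443] [0.06365759 0.00798338 0.07860489] 0.2818309918639018 20.45
```

View pics/c9.png

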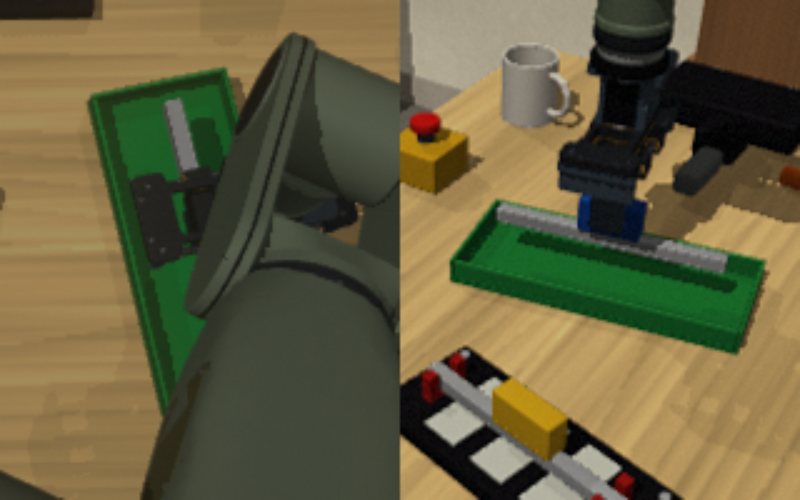

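Top and side crops show the bar level, parallel to the tray's long side and within its walls (bar end at crop (175, 100), tray end at (163, 85)). I lower it gently until the wrist feels the floor.

```bash
python3 - <<'E'
from h import *
robot.line_to([*T,.006],max_speed=.08); robot.dwell(.1)
f0=np.array([telemetry.current_wrist_force() for _ in range(3)]).mean(0); print('f0',f0)
for z in (.002,-.001,-.003,-.005,-.007,-.009,-.011,-.013):
    robot.line_to([*T,z],max_speed=.03); f=np.array(telemetry.current_wrist_force()); print(z,f.round(2),round(telemetry.current_position()[2],4))
    if f[2]-f0[2]>3.5: print('contact'); break
print(telemetry.current_opening(),telemetry.current_t())
b=snap('side','s6')
cv2.imwrite('pics/c10.png',cv2.resize(b[80:200,220:390,::-1],None,fx=4,fy=4))
E
```

```text
f0 [ 0.29328723 -0.3441094  -3.57739658]
0.002 [ 0.13  0.16 -4.61] 0.0019
-0.001 [-0.06  0.25 -3.25] -0.0013
-0.003 [ 0.04  0.29 -3.78] -0.0032
-0.005 [ 0.55  0.1  -3.16] -0.0052
-0.007 [ 0.    0.64 -3.96] -0.0072
-0.009 [-0.91  0.39  3.26] -0.0079
contact
0.2844587507108165 22.7583
```

View pics/c10.png

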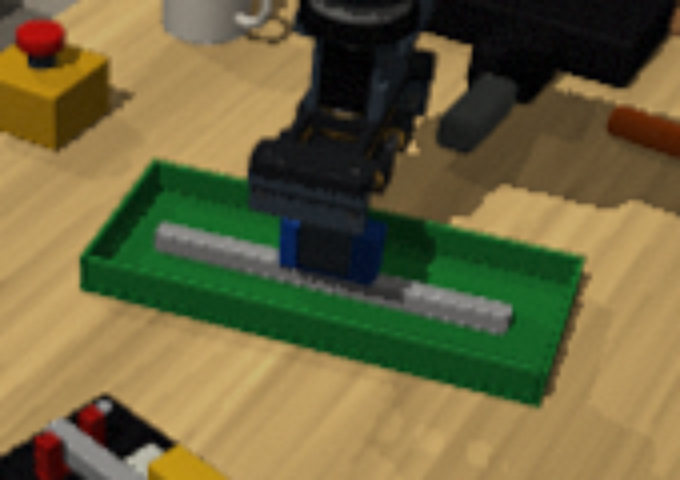

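The bar touched the floor at z_rep = -0.008, as predicted, and lies flat in the middle of the tray, ends at crop (160, 238) and (510, 318). I release with a part opening, retreat upwards and verify.

```bash
python3 - <<'E'
from h import *
eoat.set_gripper(.6); robot.dwell(.2); print(telemetry.current_opening(),telemetry.current_wrist_force())
robot.line_to([*T,.05],max_speed=.06); robot.line_to([*T,.16],max_speed=.15)
q=np.array(telemetry.current_joint_pos()); q[0]-=.6; robot.move_j(q); robot.dwell(.3)
print(telemetry.current_wrist_force(),telemetry.current_t())
a=snap('top','t7'); b=snap('side','s7')
for t,z in(('blue_bar_grip',.041),('yellow_bar_grip',.062),('tray_in',.005)):
    for n in('top','side'):
        for d in pinpoint(t,n)[:1]: print(t,n,d['confidence'],onplane(n,d['point'],z).round(4))
    if t!='tray_in':
        for d in masks_of(t,'top')[:1]: print(rect('top',d['pixels'],z))
cv2.imwrite('pics/c11.png',cv2.resize(np.hstack([a[80:270,220:460],b[80:270,200:400]])[:,:,::-1],None,fx=1.8,fy=1.8))
print(telemetry.current_t())
E
```

```text
0.5986775114410512 [ 0.34536303 -0.59822699 -0.61577861]
[-0.17581897 -0.75990951  0.15640488] 27.375
blue_bar_grip top 0.96 [ 0.5986 -0.2764  0.041 ]
blue_bar_grip side 0.55 [ 0.591  -0.2868  0.041 ]
(array([ 590.9, -277.6]), array([253.2,  35.8]), 10.63, 'pca', array([ 0.5878, -0.2739], dtype=float32), np.float64(10.56))
yellow_bar_grip top 0.84 [0.5139 0.0113 0.062 ]
yellow_bar_grip side 0.96 [0.5273 0.0086 0.062 ]
(array([518.8,  12. ]), array([ 27.7, 253. ]), -13.3, 'pca', array([0.5178, 0.0117], dtype=float32), np.float64(-13.32))
tray_in top 0.71 [ 0.5922 -0.2837  0.005 ]
tray_in side 0.98 [ 0.5937 -0.2713  0.005 ]
27.875
```

View pics/c11.png

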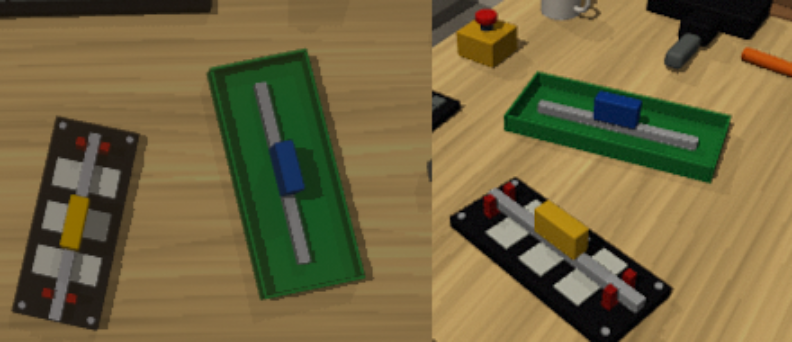

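The bar lies flat and centred in the tray, handle up (top crop (287, 167), side crop (617, 108)). Yellow is unmoved and the arm is clear, so I hand in.

```bash
python3 -c "
from bench import robot
robot.finish_job()"
```

```text
the job is handed in; nothing more can be done
```

The blue-handled bar is in the green tray and the job is handed in at about 28 s; the hand-in gives no verdict. I lifted the bar about 120 mm straight up and level out of its brackets. I then lowered it slowly until it touched the tray floor, let go and moved the arm clear.

**First grasp missed:** the fingers closed above the handle without touching anything. The real fingertips were about 40 mm higher than the reported TCP. I measured this in the side picture, corrected the height, and gripped the handle at an opening of 25.7 mm.

**Last checks:**
- **Blue bar:** it lies flat, handle up, about (0.591, -0.277), within about 10 mm of the tray's centre and parallel to it.
- **Yellow bar:** the top-view mask put it within 2 mm of its start. The side-view point estimate differed by about 12 mm, which is close to the 15 mm limit. That network's readings scattered by several mm throughout, nothing touched the yellow bar, and the pictures show it still in its brackets.
- **Robot:** the wrist force was below 1 N, so the arm was touching nothing.

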